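# Count out one row of capacitors from the tipping tray

### The arm

A 6-joint arm with a two-finger parallel gripper is mounted at the origin on the work surface. World frame = base frame: x ahead of the robot, y to its left, z up, the work surface at z = 0. Lengths are in m, angles in rad, forces in N, time in s.
With the tool pointing down it reaches from about 0.25 to 0.775 m from the base axis. Payload 4 kg.
Tool frame: the origin (TCP) lies on the centre line of the jaws, within the pads' length; the fingertips stand tcp_to_tips ahead of it and the grasp point (between the pads) is the TCP (tcp_to_tips is the distance from the TCP to the fingertips, in m); z points along the fingers, y is the line along which they close (so a half turn about z gives the same grasp; the last joint's range is limited). The gripper opens to 85 mm and grips with 20 to 120 N. Pads are 22 mm wide; open, the fingers measure 114 mm over their backs; the gripper's body (76 mm by 85 mm) begins 54 mm behind the grasp point. The pads swing forward as they close: fully open they stand 13 mm farther back than shut.
Start: joints at [1.065, 0.087, 1.371, -0, 1.684, -0.103], TCP at [0.216, 0.506, 0.212] pointing down, gripper open.
Joint ranges: [-3.1, 3.1], [-0.76, 2.03], [0.27, 2.55], [-1.08, 4.22], [0.17, 2.65], [-2.57, 2.57]. Speed limits (rad/s): [2.79, 2.79, 3.14, 3.14, 3.14, 3.14].

### API

Orientations are given as a unit quaternion [w, x, y, z].
In Python, from bench import read_state, snapshot, calibration, sign_off, tcp_to_tips gives the robot as it stands. The module is installed in compiled form; this text tells all that it offers.
- The arm moves only by the tool carry_out, never from a script. Its argument "rows" is a list of rows, each an object of numbers: "gripper": the closure, from 0 (fully open) to 1 (shut); "x", "y", "z": the shift along the tool's x, y, z in m; "spin": the turn about the tool's z in units of 6 degrees (1.0 is 6 degrees). A call has exactly 8 rows; each row is the pose to reach, as a shift and turn from the pose commanded when the call began, along the tool's axes at that moment; what a row does not reach only later rows make up. A row lasts 1/12 s, in which the tool goes at most 41.7 mm and 7.16 degrees, less where a joint would pass 70% of its speed; a pose out of reach is approached as far as the arm can. A call with a gripper value outside its range is refused whole. The fingers move at their own pace and stop on an object; "squeeze" is the grip in N (left out, the last holds). Time passes only in rows, so rows that repeat a pose let the fingers close, or fill a call up. It gives the time, the measured TCP pose, the force, the opening and the grip force at its end, in the units of the state.
- read_state(): the state, without advancing time (a new reading comes with each control period).
- snapshot(name): name is "scene" or "top"; returns the picture (384x512x3 uint8, blue, green, red); there is no depth.
- calibration(name): a dict with "fx", "fy", "cx", "cy" (pixels), "k1" (the pictures are not rectified: a ray, as slopes to the right and down, at radius r is drawn at 1 + k1 r^2 times it, then the intrinsics apply), "position" and "attitude" of the camera in the world. Camera axes: x right, y up, looking along -z (the intrinsics and any distortion apply to the point x, -y, -z); pixel columns grow to the right and rows downward; lengths in m; the calibration is good to about 2 mm. A picture is of the moment at which its call begins. calibration takes no time and is no camera call.
- sign_off(): hands the job in; it is judged then, once.
The state is a dict: "time_s": time; "q": joint angles; "dq": joint speeds; "joint_efforts": joint torques, N m; "eef_pos": TCP position; "orientation": TCP orientation; "contact_force": force on the tool from outside, world axes, zero at the start; "ft_torque": the same for the moment, N m; "finger_gap": opening from 0.0 (shut) to 1.0 (fully open); "finger_force": force on a finger pad.
Only numpy, scipy, OpenCV 4.12 (cv2) and the standard library are available. Lean on these libraries where they do the work, as an engineer would, in place of code of your own. Each camera call takes 0.05 s, during which the arm holds its last target. There are 200 camera calls.

### The job

Count out one row of three capacitors: stand the white bin under the lip of the tipping tray with its grip tab on the side away from the stand, then raise the tray by its handle bar just far enough that only the front row rolls off into the bin, and let the tray gently back down level. The two rear rows must stay in their grooves, the bin must stand upright on the bench with the three capacitors in it, the capacitors are not to be touched by hand, and the flux bottle, transformer, heat sink and lamp are to be left alone.

Things in the scene. Friction and masses are not known exactly. Their poses are not given: they have to be found in the camera images.
- stand: Fixed stand: base plate 150 x 112 x 10 mm behind the origin, two posts 87 mm high, 46 to 56 mm either side of the centre line, front faces 5 mm in front of the origin, carrying the tipping tray. Origin on the bench straight below the hinge axis; x points in the pouring direction (handle to lip), y along the hinge. The bin's place: centre about 55 mm along x, tab towards +x; the lip overhangs it by 20 mm, so it is slid in from the front.
- tray (a joint): Tilt of the tray, rad: 0 = level, resting on the stand; grows as the handle is raised and the lip goes down; limit 1.3. By geometry a capacitor rolls over the lip at about 0.62 and over a rib at about 1.1; friction may add a little. Nearly free hinge, tray about 0.35 kg: it falls back level if let go.
- tray_hinge_mid (a point): Middle of the tray's hinge axis, 75 mm above the bench. Aluminium tray 88 mm wide, floor 4 mm thick (underside on the axis), reaching 30 mm in front of the axis and 69 mm behind; side cheeks 18 mm above the floor; front lip 2 mm high; ribs 6 mm high between the rows of capacitors and behind the last.
- bar (a point): Middle of the tray's handle: a round steel bar, 10 mm diameter, 80 mm long between its two end arms, parallel to the hinge. Level: 140 mm behind the hinge axis and 10 mm above it (85 mm over the bench), 66 mm clear between bar and rear wall. It swings about the hinge as the tray tips, and can turn inside a grasp.
- lip (a point): Middle of the top of the tray's front lip, 30 mm in front of the hinge axis and 6 mm above it when level.
- bin: Receiving bin, loose, white plastic, open-topped, 90 mm (its x) x 110 mm (its y) x 45 mm high, walls and floor 4 mm, about 0.10 kg. Origin: centre of its underside; x points to the wall with the grip tab.
- tab (a point): Middle of the top of the bin's grip tab: an upright white plate rising from the middle of the bin's +x wall, 10 mm thick (bin's x, 35 to 45 mm from the bin's centre), 44 mm wide (bin's y), its top 75 mm above the bin's underside, that is 30 mm above the rim. Best pinched across its thickness.
- flux: Bystander: flux bottle, amber, 48 mm diameter, 130 mm tall, loose; origin at centre of its underside.
- transformer: Bystander: small mains transformer, about 50 x 44 x 46 mm high, loose; origin at centre of its underside.
- heatsink: Bystander: black finned heat sink 60 x 50 x 36 mm high, loose; origin at centre of its underside.
- lamp: Bystander: grey bench lamp, fixed: round foot 90 mm diameter, slim post to about 200 mm high; origin at centre of its foot. Its shade, 200 to 240 mm up, reaches up to 130 mm from the post along its own x.
- cap1a: Black can capacitor 22 mm diameter x 25 mm long, 16 g, loose, lying in the tray in the front row (next to the lip), end at the stand's -y side; origin at its centre, its axis along its own y. At the start its centre is 20 mm in front of the hinge, 90 mm above the bench.
- cap1b: Black can capacitor 22 mm diameter x 25 mm long, 16 g, loose, lying in the tray in the front row (next to the lip), middle; origin at its centre, its axis along its own y. At the start its centre is 20 mm in front of the hinge, 90 mm above the bench.
- cap1c: Black can capacitor 22 mm diameter x 25 mm long, 16 g, loose, lying in the tray in the front row (next to the lip), end at the stand's +y side; origin at its centre, its axis along its own y. At the start its centre is 20 mm in front of the hinge, 90 mm above the bench.
- cap2a: Black can capacitor 22 mm diameter x 25 mm long, 16 g, loose, lying in the tray in the second row, end at the stand's -y side; origin at its centre, its axis along its own y. At the start its centre is 3.6 mm behind the hinge, 90 mm above the bench.
- cap2b: Black can capacitor 22 mm diameter x 25 mm long, 16 g, loose, lying in the tray in the second row, middle; origin at its centre, its axis along its own y. At the start its centre is 3.6 mm behind the hinge, 90 mm above the bench.
- cap2c: Black can capacitor 22 mm diameter x 25 mm long, 16 g, loose, lying in the tray in the second row, end at the stand's +y side; origin at its centre, its axis along its own y. At the start its centre is 3.6 mm behind the hinge, 90 mm above the bench.
- cap3a: Black can capacitor 22 mm diameter x 25 mm long, 16 g, loose, lying in the tray in the third row, nearest the handle, end at the stand's -y side; origin at its centre, its axis along its own y. At the start its centre is 27 mm behind the hinge, 90 mm above the bench.
- cap3b: Black can capacitor 22 mm diameter x 25 mm long, 16 g, loose, lying in the tray in the third row, nearest the handle, middle; origin at its centre, its axis along its own y. At the start its centre is 27 mm behind the hinge, 90 mm above the bench.
- cap3c: Black can capacitor 22 mm diameter x 25 mm long, 16 g, loose, lying in the tray in the third row, nearest the handle, end at the stand's +y side; origin at its centre, its axis along its own y. At the start its centre is 27 mm behind the hinge, 90 mm above the bench.

How it is judged:
On the way, in this order (a step that is already met when the one before it is completed fails the run):
1. bin upright on the bench under the lip (centre 35 to 85 mm in front of the hinge, within 30 mm of the centre line; tab on the far side, within 0.6 rad), tray still down (x of bin in the frame of stand between 0.035 and 0.085 m and y of bin in the frame of stand between -0.03 and 0.03 m and angle between the x axis of bin and the x axis of stand, either way round below 0.6 rad and x of tab in the frame of stand above 0.06 m and height (world z) of bin below 0.006 m and angle between bin's own z axis and vertical below 0.1 rad and value of joint tray below 0.1 rad), for 0.2 s.
2. the tray is tipped by more than 0.4 rad (value of joint tray above 0.4 rad).
3. the three capacitors of the front row are in the bin (x of cap1a in the frame of bin between -0.045 and 0.045 m and y of cap1a in the frame of bin between -0.055 and 0.055 m and z of cap1a in the frame of bin between 0 and 0.045 m and x of cap1b in the frame of bin between -0.045 and 0.045 m and y of cap1b in the frame of bin between -0.055 and 0.055 m and z of cap1b in the frame of bin between 0 and 0.045 m and x of cap1c in the frame of bin between -0.045 and 0.045 m and y of cap1c in the frame of bin between -0.055 and 0.055 m and z of cap1c in the frame of bin between 0 and 0.045 m), for 0.1 s.
4. the tray is level again (below 0.06 rad) (value of joint tray below 0.06 rad), for 0.2 s.
At the end, for the whole second after the job is handed in: The three front-row capacitors lie at rest inside the bin, the bin stands upright on the bench (within 6 mm and 0.1 rad) at rest, the tray is level (below 0.06 rad), and each of the six other capacitors lies at rest in its own groove within 12 mm of its start (all of step 3 and distance of each of cap2a, cap2b, cap2c, cap3a, cap3b, cap3c from where it was at the start of the episode below 0.012 m and value of joint tray below 0.06 rad and height (world z) of bin below 0.006 m and angle between bin's own z axis and vertical below 0.1 rad and linear speed of bin below 0.02 m/s and linear speed of each of cap1a, cap1b, cap1c, cap2a, cap2b, cap2c, cap3a, cap3b, cap3c below 0.03 m/s); the robot touches nothing.
It fails at once if a bystander is shifted by more than 25 mm or tipped over (distance of any of flux, transformer, heatsink from where it was at the start of the episode above 0.025 m or angle between any of flux, transformer, heatsink's own z axis and vertical above 0.5 rad).
It fails at once if the lamp is struck or pushed (more than 5 N) (contact force between any of the fingers, the arm, bin and lamp above 5 N).
It fails at once if a capacitor is touched by the fingers or the arm (contact force between any of the fingers, the arm and cap1a above 0.5 N or contact force between any of the fingers, the arm and cap1b above 0.5 N or contact force between any of the fingers, the arm and cap1c above 0.5 N or contact force between any of the fingers, the arm and cap2a above 0.5 N or contact force between any of the fingers, the arm and cap2b above 0.5 N or contact force between any of the fingers, the arm and cap2c above 0.5 N or contact force between any of the fingers, the arm and cap3a above 0.5 N or contact force between any of the fingers, the arm and cap3b above 0.5 N or contact force between any of the fingers, the arm and cap3c above 0.5 N).
It fails at once if a capacitor of the rear rows comes more than 30 mm out of its place (distance of any of cap2a, cap2b, cap2c, cap3a, cap3b, cap3c from where it was at the start of the episode above 0.03 m).
It fails at once if the tray is dropped: it falls back faster than 3.5 rad/s (velocity of joint tray below -3.5 rad/s).
It also fails if it takes over 61 s, if anything falls off the work surface, if the arm or the gripper's body presses on something with over 40 N, if the wrist force passes 120 N, or if a joint passes its speed limit or range.

## Working session

There is one attempt and no reset: what is moved stays moved. The work goes in short steps, Python scripts to look and compute and a tool call to move; the robot and the scene stay as the last step left them, time stands still between calls to the robot, and variables do not carry over. Pictures are saved under pics/ and viewed, at most 10 in all, crops included, and the job is handed in when it is done.

Besides the shell and the picture viewer there is one more tool, called as name([rows], argument=value, ...), one row to a line, values as JSON. carry_out: Moves the arm, as the interface text tells. Its arguments: {"type":"object","properties":{"rows":{"type":"array","items":{"type":"object","properties":{"gripper":{"type":"number"},"x":{"type":"number"},"y":{"type":"number"},"z":{"type":"number"},"spin":{"type":"number"}}}},"squeeze":{"type":"number"}},"required":["rows"]}

```bash
mkdir -p pics; python3 - <<'E'
from bench import *
import cv2
for n in("scene","top"):
    cv2.imwrite(f"pics/{n}0.png",cv2.resize(snapshot(n),(800,600),interpolation=cv2.INTER_CUBIC)); print(calibration(n))
s=read_state();print(s);print(tcp_to_tips)
E
```

```text
{'fx': 487.12489797020305, 'fy': 487.12489797020305, 'cx': 259.1690284342409, 'cy': 196.68879979548547, 'k1': -0.20140200932804608, 'position': array([1.16922138, 0.24805739, 0.81669211]), 'attitude': array([0.58718666, 0.19670669, 0.25662324, 0.74206659])}
{'fx': 390.082260149178, 'fy': 390.082260149178, 'cx': 249.55687557181272, 'cy': 184.40872816851686, 'k1': 0.011193762786226791, 'position': array([0.53790365, 0.13766011, 0.92527771]), 'attitude': array([ 0.71034445,  0.01082699, -0.03109582, -0.70308363])}
{'time_s': 0.1, 'q': array([ 1.06489500e+00,  8.79188830e-02,  1.37211543e+00, -1.13063083e-06,
        1.68360662e+00, -1.03107344e-01]), 'dq': array([ 1.31822759e-05, -4.17531387e-03, -3.19177142e-03,  1.83883686e-05,
        1.28692169e-03, -1.54645511e-03]), 'joint_efforts': array([ 1.89323597e-03, -3.53013539e+01, -3.14218247e+01, -1.52662083e-04,
        7.99203728e-03, -4.55643101e-05]), 'eef_pos': array([0.21536415, 0.50554853, 0.21042932]), 'orientation': array([-3.06522417e-04,  2.00038238e-01,  9.79787556e-01, -9.77194671e-04]), 'contact_force': array([ 0.11738836, -0.49253568,  0.47735499]), 'ft_torque': array([ 0.01540344, -0.01129065, -0.00288411]), 'finger_force': 0.0, 'finger_gap': 1.0028904778500292}
0.019
```

View pics/scene0.png

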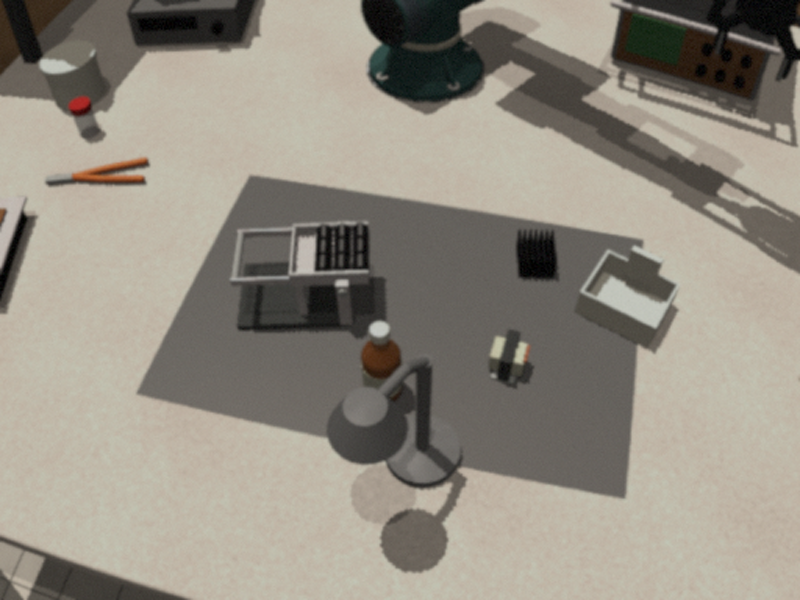

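View pics/top0.png

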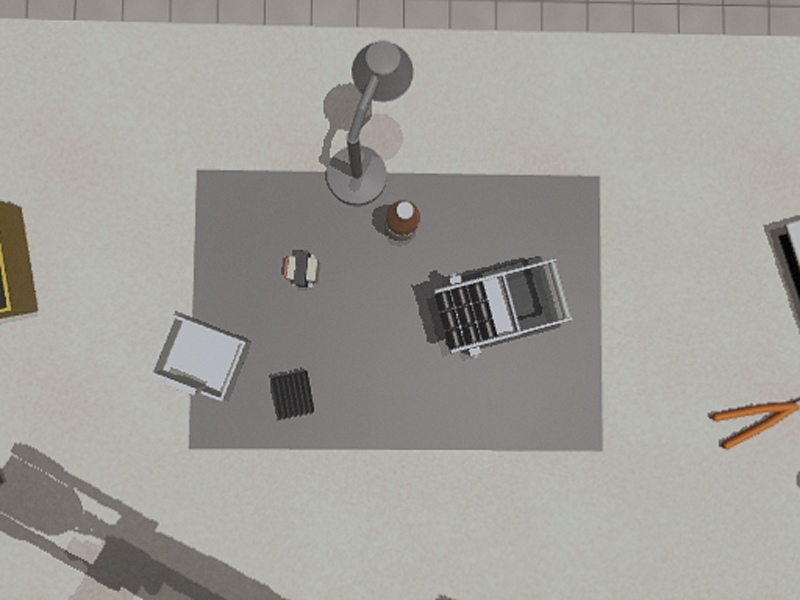

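The scene view shows the stand at about (300,270), with the bin at the right (628,297). In the top view the stand is at (500,305), with its lip side on the left, and the bin is at (202,357) with its tab at the lower left (190,383). The heat sink is at (292,394), the transformer at (300,268), the flux bottle at (403,218) and the lamp foot at (357,175). I'll enlarge these regions next.

```bash
cat > h.py <<'E'
import numpy as np, cv2
from scipy.spatial.transform import Rotation as R
from bench import *
def cam(n):
    c=calibration(n);w,x,y,z=c["attitude"];return c,R.from_quat([x,y,z,w]).as_matrix()
def ray(n,u,v,z):
    c,A=cam(n);d=np.array([(u-c["cx"])/c["fx"],(v-c["cy"])/c["fy"]]);s=d.copy()
    for _ in range(20): s=d/(1+c["k1"]*(s@s))
    r=A@np.array([s[0],-s[1],-1]);p=c["position"];return p+r*(z-p[2])/r[2]
def proj(n,P):
    c,A=cam(n);q=(np.atleast_2d(P)-c["position"])@A;s=np.c_[q[:,0],-q[:,1]]/-q[:,2:]
    s=s*(1+c["k1"]*(s**2).sum(1,keepdims=True));return s*[c["fx"],c["fy"]]+[c["cx"],c["cy"]]
def crop(im,x,y,w,h,k): return cv2.resize(im[y:y+h,x:x+w],None,fx=k,fy=k,interpolation=cv2.INTER_CUBIC)
E
python3 - <<'E'
from h import *
t=snapshot("top")
a=crop(t,255,155,120,85,5);cv2.imwrite("pics/stand.png",a)
b=crop(t,90,190,120,85,5);cv2.imwrite("pics/bin.png",b)
E
```

```text
(no output)
```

View pics/stand.png

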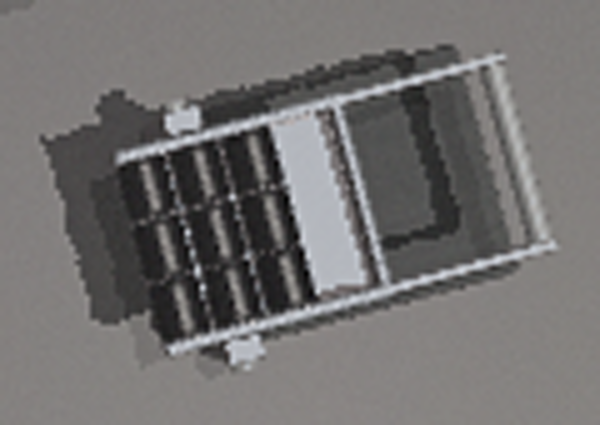

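View pics/bin.png

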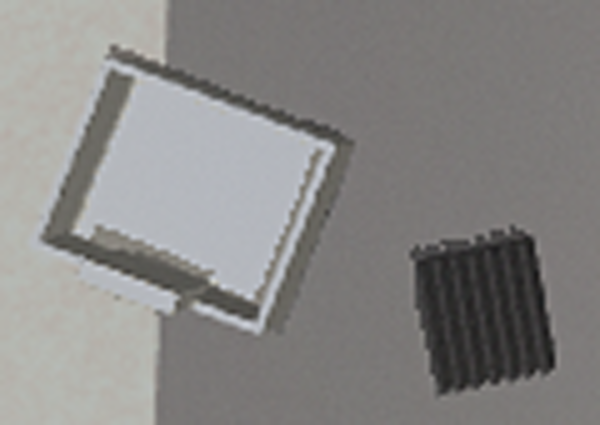

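The stand crop shows the tray's front corners at (118,155) and (170,350), the post tops at (183,118) and (245,352), and the bar running from (503,75) to (542,238). The bin crop shows rim corners at (110,62), (335,145), (265,328) and (42,240), with the tab top centred near (127,288).

```bash
python3 - <<'E'
from h import *
from scipy.optimize import least_squares
def fit(uv,L,g):
    uv=np.array(uv);L=np.array(L,float)
    def P(p): c,s=np.cos(p[2]),np.sin(p[2]);return np.c_[p[0]+c*L[:,0]-s*L[:,1],p[1]+s*L[:,0]+c*L[:,1],L[:,2]]
    r=least_squares(lambda p:(proj("top",P(p))-uv).ravel(),g);print(r.x.round(4),(r.fun.reshape(-1,2)*5).round(1).tolist());return r.x
S=np.array([[118,155],[170,350],[183,118],[245,352],[503,75],[542,238]])/5+[255,155]
for u,z in zip(S,[.097,.097,.087,.087,.085,.085]): print(ray("top",*u,z).round(4))
B=np.array([[110,62],[335,145],[265,328],[42,240],[127,288]])/5+[90,190]
for u,z in zip(B,[.045]*4+[.075]): print(ray("top",*u,z).round(4))
pb=ray("top",*B[:4].mean(0),.045)
# stand: +x toward image left = world +y
st=fit(S,[[.03,-.044,.097],[.03,.044,.097],[0,-.051,.087],[0,.051,.087],[-.14,-.036,.085],[-.14,.036,.085]],[.46,0,1.8]) if 0 else None
for sg in (1,-1):
  st=fit(S,[[.03,sg*.044,.097],[.03,-sg*.044,.097],[0,sg*.051,.087],[0,-sg*.051,.087],[-.14,sg*.036,.085],[-.14,-sg*.036,.085]],[.46,0,1.5])
for g in (2.8,):
  for sg in (1,-1):
   fit(B,[[-.045,sg*.055,.045],[-.045,-sg*.055,.045],[.045,-sg*.055,.045],[.045,sg*.055,.045],[.04,0,.075]],[pb[0],pb[1],g])
for n,u,v,z in(("flux",403,212,.13),("trans",300,268,.046),("heat",292,394,.036),("lampfoot",357,178,.01),("shade",383,65,.22)):
    print(n,ray("top",u/1.5625,v/1.5625,z).round(3))
E
```

```text
[0.5845 0.0522 0.097 ]
[0.5019 0.0296 0.097 ]
[0.6014 0.023  0.087 ]
[ 0.5009 -0.004   0.087 ]
[ 0.6219 -0.1171  0.085 ]
[ 0.5512 -0.1336  0.085 ]
[0.5467 0.4191 0.045 ]
[0.5106 0.3187 0.045 ]
[0.4296 0.3475 0.045 ]
[0.4677 0.4464 0.045 ]
[0.4499 0.3993 0.075 ]
[0.5519 0.0106 1.8166] [[53.6, 195.0], [-47.8, -201.4], [57.1, 230.4], [-61.8, -233.9], [39.9, 163.3], [-40.3, -160.6]]
[0.551  0.0105 1.8266] [[3.5, -3.5], [2.9, 2.5], [-0.9, 2.4], [-3.7, -1.9], [-2.8, 1.5], [1.0, -1.0]]
[ 0.4728  0.3882 -0.2445] [[-83.8, 235.4], [-66.7, 214.2], [57.7, -166.3], [40.5, -140.2], [53.4, -144.4]]
[0.4884 0.3834 2.7889] [[-0.8, -6.6], [5.4, -2.2], [0.2, 5.4], [-9.8, 5.6], [4.9, -2.3]]
flux [0.686 0.099 0.13 ]
trans [0.618 0.243 0.046]
heat [0.437 0.252 0.036]
lampfoot [0.759 0.163 0.01 ]
shade [0.844 0.128 0.22 ]
```

carry_out([
  {"gripper": 0,"x": -0.032,"y": -0.001,"z": 0.0,"spin": 1},
  {"gripper": 0,"x": -0.064,"y": -0.002,"z": 0.01,"spin": 2},
  {"gripper": 0,"x": -0.096,"y": -0.003,"z": 0.02,"spin": 3},
  {"gripper": 0,"x": -0.129,"y": -0.004,"z": 0.03,"spin": 4},
  {"gripper": 0,"x": -0.161,"y": -0.005,"z": 0.04,"spin": 5},
  {"gripper": 0,"x": -0.193,"y": -0.006,"z": 0.05,"spin": 6},
  {"gripper": 0,"x": -0.225,"y": -0.007,"z": 0.05,"spin": 7},
  {"gripper": 0,"x": -0.258,"y": -0.008,"z": 0.05,"spin": 8},
])

```text
time_s: 0.82
eef_pos: [0.4503, 0.3962, 0.1598]
orientation: [-0.001, 0.583, 0.812, -0.001]
contact_force: [0.2, -0.2, 0.7]
finger_gap: 1.003
finger_force: 0.0
```

carry_out([
  {"gripper": 0.3,"spin": 1},
  {"gripper": 0.3,"spin": 2},
  {"gripper": 0.3,"spin": 3},
  {"gripper": 0.3,"spin": 4},
  {"gripper": 0.3,"spin": 5},
  {"gripper": 0.3,"spin": 6},
  {"gripper": 0.3,"spin": 6.5},
  {"gripper": 0.3,"spin": 6.5},
])

```text
invalid input
```

```bash
cat >> h.py <<'E'
def pose():
    s=read_state();w,x,y,z=s["orientation"];return s["eef_pos"],R.from_quat([x,y,z,w]).as_matrix(),s
def to(P,yaw):
    p,A,s=pose();cur=np.arctan2(A[1,1],A[0,1]);d=(yaw-cur+np.pi/2)%np.pi-np.pi/2
    print("t",s["time_s"],"p",p.round(4),"yaw",cur.round(4),"zdir",A[:,2].round(3),"shift",(A.T@(np.array(P)-p)).round(4),"spin",round(-np.degrees(d)/6,2),"F",s["contact_force"].round(1),"gap",round(s["finger_gap"],3),"ff",round(s["finger_force"],1),"q",s["q"].round(2))
E
python3 - <<'E'
from h import *
to([.4503,.3982,.067],-.352)
E
```

```text
t 0.8167 p [0.4503 0.3962 0.1598] yaw 0.3252 zdir [-0.003 -0.002 -1.   ] shift [0.002  0.0009 0.0928] spin 6.47 F [ 0.2 -0.2  0.7] gap 1.003 ff 0.0 q [0.63 0.21 1.33 0.   1.6  0.3 ]
```

carry_out([
  {"gripper": 0.2,"x": 0,"y": 0,"z": 0,"spin": 1},
  {"gripper": 0.2,"x": 0,"y": 0,"z": 0,"spin": 2},
  {"gripper": 0.2,"x": 0,"y": 0,"z": 0,"spin": 3},
  {"gripper": 0.2,"x": 0,"y": 0,"z": 0,"spin": 4},
  {"gripper": 0.2,"x": 0,"y": 0,"z": 0,"spin": 5},
  {"gripper": 0.2,"x": 0,"y": 0,"z": 0,"spin": 6},
  {"gripper": 0.2,"x": 0,"y": 0,"z": 0,"spin": 6.5},
  {"gripper": 0.2,"x": 0,"y": 0,"z": 0,"spin": 6.5},
])

```text
time_s: 1.48
eef_pos: [0.4496, 0.3973, 0.161]
orientation: [-0.0, 0.82, 0.573, -0.0]
contact_force: [0.2, 0.5, 0.1]
finger_gap: 0.801
finger_force: 0.0
```

```bash
python3 - <<'E'
from h import *
to([.4503,.3982,.067],-.352)
a=snapshot("scene");cv2.imwrite("pics/a1.png",crop(a,340,110,130,130,4.5))
print(proj("scene",[[.4503,.3982,.075]]))
E
```

```text
t 1.4833 p [0.4496 0.3973 0.161 ] yaw -0.3513 zdir [-0.001 -0.001 -1.   ] shift [0.0011 0.0004 0.094 ] spin 0.01 F [0.2 0.5 0.1] gap 0.801 ff 0.0 q [0.63 0.21 1.33 0.   1.6  0.98]
[[413.28548116 161.45469431]]
```

View pics/a1.png

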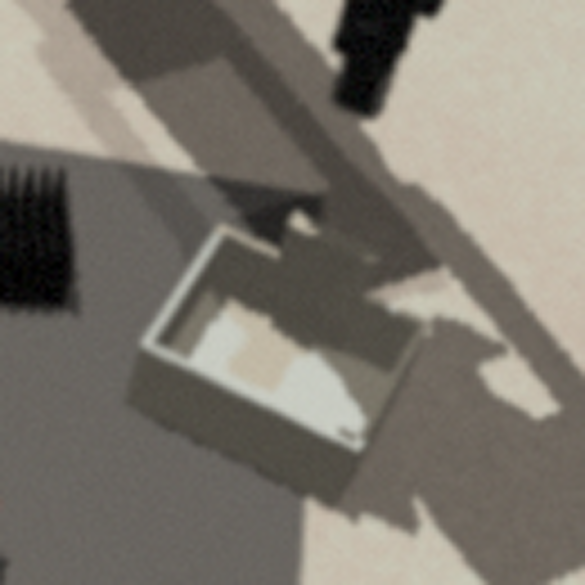

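The crop shows the shaded bin with the tab top around (337,240). My estimate projects to (330,232), which agrees to within about 2 px. Descending and gripping.

carry_out([
  {"gripper": 0.2,"x": 0.001,"y": 0,"z": 0.02,"spin": 0},
  {"gripper": 0.2,"x": 0.001,"y": 0,"z": 0.04,"spin": 0},
  {"gripper": 0.2,"x": 0.001,"y": 0,"z": 0.06,"spin": 0},
  {"gripper": 0.2,"x": 0.001,"y": 0,"z": 0.075,"spin": 0},
  {"gripper": 0.2,"x": 0.001,"y": 0,"z": 0.085,"spin": 0},
  {"gripper": 0.2,"x": 0.001,"y": 0,"z": 0.092,"spin": 0},
  {"gripper": 0.2,"x": 0.001,"y": 0,"z": 0.092,"spin": 0},
  {"gripper": 0.2,"x": 0.001,"y": 0,"z": 0.092,"spin": 0},
])

```text
time_s: 2.2
eef_pos: [0.4504, 0.3986, 0.0699]
orientation: [-0.0, 0.819, 0.573, 0.0]
contact_force: [-0.2, 0.5, -0.2]
finger_gap: 0.8
finger_force: 0.0
```

carry_out([
  {"gripper": 0.5,"x": 0,"y": 0,"z": 0,"spin": 0},
  {"gripper": 0.7,"x": 0,"y": 0,"z": 0,"spin": 0},
  {"gripper": 0.8,"x": 0,"y": 0,"z": 0,"spin": 0},
  {"gripper": 0.9,"x": 0,"y": 0,"z": 0,"spin": 0},
  {"gripper": 1,"x": 0,"y": 0,"z": 0,"spin": 0},
  {"gripper": 1,"x": 0,"y": 0,"z": 0,"spin": 0},
  {"gripper": 1,"x": 0,"y": 0,"z": 0,"spin": 0},
  {"gripper": 1,"x": 0,"y": 0,"z": 0,"spin": 0},
], squeeze=50)

```text
time_s: 2.87
eef_pos: [0.4501, 0.3985, 0.0696]
orientation: [-0.0, 0.82, 0.573, 0.0]
contact_force: [0.0, -0.1, 0.0]
finger_gap: 0.001
finger_force: 0.0
```

carry_out([
  {"gripper": 1,"x": 0,"y": 0,"z": -0.01,"spin": 0},
  {"gripper": 1,"x": 0,"y": 0,"z": -0.02,"spin": 0},
  {"gripper": 1,"x": 0,"y": 0,"z": -0.035,"spin": 0},
  {"gripper": 1,"x": 0,"y": 0,"z": -0.05,"spin": 0},
  {"gripper": 1,"x": 0,"y": 0,"z": -0.065,"spin": 0},
  {"gripper": 1,"x": 0,"y": 0,"z": -0.08,"spin": 0},
  {"gripper": 1,"x": 0,"y": 0,"z": -0.09,"spin": 0},
  {"gripper": 1,"x": 0,"y": 0,"z": -0.09,"spin": 0},
])

```text
time_s: 3.53
eef_pos: [0.4517, 0.3996, 0.164]
orientation: [-0.0, 0.82, 0.573, 0.004]
contact_force: [0.8, -0.6, -0.1]
finger_gap: -0.002
finger_force: 0.0
```

```bash
python3 - <<'E'
from h import *
# pre-place: bin centre at stand x=.135 -> tab at .175
st=np.array([.551,.0105]);e=np.array([np.cos(1.8266),np.sin(1.8266)])
g=st+.175*e;print(g)
to([*g,.157],1.8266)
a=snapshot("scene");cv2.imwrite("pics/a2.png",crop(a,300,90,170,130,4.5))
E
```

```text
[0.50672097 0.17980555]
t 3.5333 p [0.4517 0.3996 0.164 ] yaw -0.3504 zdir [ 0.006  0.004 -1.   ] shift [-0.1876  0.1271  0.0064] spin 9.21 F [ 0.8 -0.6 -0.1] gap -0.002 ff 0.0 q [0.63 0.21 1.32 0.   1.6  0.98]
```

View pics/a2.png

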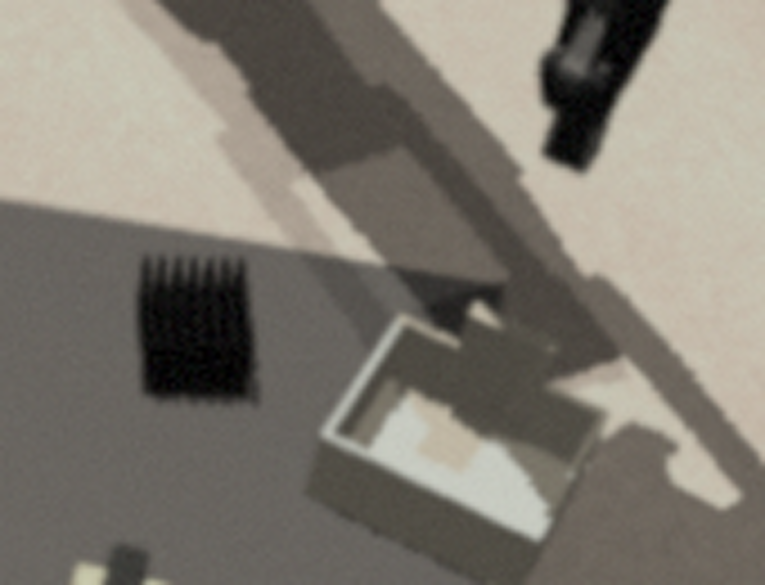

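```bash
python3 - <<'E'
from h import *
p,A,s=pose()
print(proj("scene",[p,p+A[:,2]*.019,p-A[:,2]*.05]), proj("top",[p,p+A[:,2]*.019,p-A[:,2]*.05]))
a=snapshot("top");b=snapshot("scene")
u=crop(a,70,170,150,110,4);v=crop(b,360,60,150,110,4)
cv2.imwrite("pics/a3.png",np.vstack([u,v])[:, :].astype(np.uint8)) if 0 else cv2.imwrite("pics/a3.png",cv2.resize(np.hstack([u,v]),(800,293)))
E
```

```text
[[423.84134149 132.06307785]
 [421.56579577 138.91812002]
 [430.06561216 113.06971633]] [[101.23316694 251.65694402]
 [104.60125675 250.5271571 ]
 [ 91.49205521 254.9246666 ]]
```

View pics/a3.png

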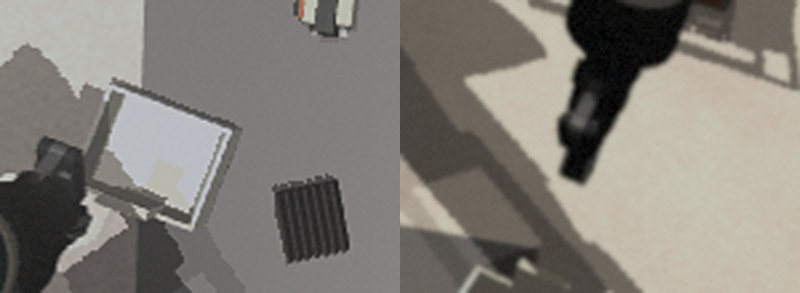

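The grip closed on nothing (gap 0). In the scene view the fingertips are at about px (425,127.5), but the state predicts (421.6,139). That puts the tips roughly 30 mm higher than the reading implies, so the jaws shut above the tab. Reopening and going lower, which is safe inside and outside the bin wall in either case.

carry_out([
  {"gripper": 0.2,"x": 0,"y": 0,"z": 0,"spin": 0},
  {"gripper": 0.2,"x": 0,"y": 0,"z": 0,"spin": 0},
  {"gripper": 0.2,"x": 0,"y": 0,"z": 0,"spin": 0},
  {"gripper": 0.2,"x": 0,"y": 0,"z": 0.02,"spin": 0},
  {"gripper": 0.2,"x": 0,"y": 0,"z": 0.04,"spin": 0},
  {"gripper": 0.2,"x": 0,"y": 0,"z": 0.06,"spin": 0},
  {"gripper": 0.2,"x": 0,"y": 0,"z": 0.08,"spin": 0},
  {"gripper": 0.2,"x": 0,"y": 0,"z": 0.09,"spin": 0},
])

```text
time_s: 4.35
eef_pos: [0.4485, 0.3973, 0.0659]
orientation: [0.0, 0.82, 0.573, -0.003]
contact_force: [-0.7, -0.7, -0.4]
finger_gap: 0.802
finger_force: 0.0
```

carry_out([
  {"gripper": 0.2,"x": 0,"y": 0,"z": 0.005,"spin": 0},
  {"gripper": 0.2,"x": 0,"y": 0,"z": 0.01,"spin": 0},
  {"gripper": 0.2,"x": 0,"y": 0,"z": 0.015,"spin": 0},
  {"gripper": 0.2,"x": 0,"y": 0,"z": 0.02,"spin": 0},
  {"gripper": 0.2,"x": 0,"y": 0,"z": 0.025,"spin": 0},
  {"gripper": 0.2,"x": 0,"y": 0,"z": 0.03,"spin": 0},
  {"gripper": 0.2,"x": 0,"y": 0,"z": 0.03,"spin": 0},
  {"gripper": 0.2,"x": 0,"y": 0,"z": 0.03,"spin": 0},
])

```text
time_s: 5.02
eef_pos: [0.45, 0.3983, 0.0393]
orientation: [-0.0, 0.82, 0.573, -0.0]
contact_force: [-0.0, 0.2, -0.2]
finger_gap: 0.801
finger_force: 0.0
```

```bash
python3 - <<'E'
from h import *
to([.4503,.3982,.04],-.352)
b=snapshot("scene");a=snapshot("top")
cv2.imwrite("pics/a4.png",np.hstack([crop(b,350,90,130,130,3),crop(a,80,190,130,130,3)]))
E
```

```text
t 5.0167 p [0.45   0.3983 0.0393] yaw -0.3504 zdir [-0. -0. -1.] shift [-0.      0.0003 -0.0007] spin 0.01 F [-0.   0.2 -0.2] gap 0.801 ff 0.0 q [0.63 0.29 1.48 0.   1.37 0.98]
```

View pics/a4.png

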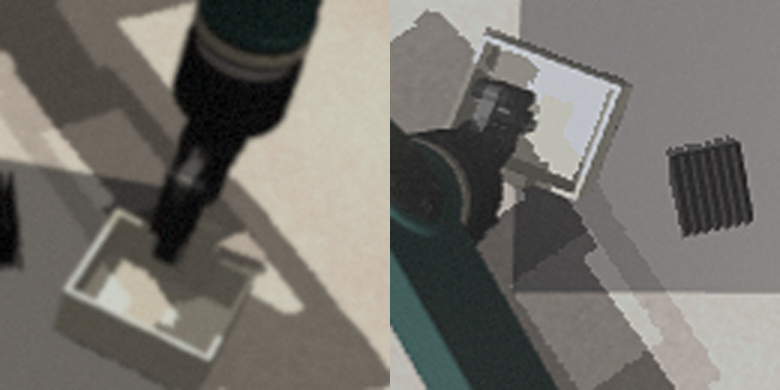

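The scene crop shows the inner finger going into the bin with its tip near (165,260), and the tab hidden behind the gripper. The bin hasn't moved. Closing.

carry_out([
  {"gripper": 0.5,"x": 0,"y": 0,"z": 0,"spin": 0},
  {"gripper": 0.7,"x": 0,"y": 0,"z": 0,"spin": 0},
  {"gripper": 0.8,"x": 0,"y": 0,"z": 0,"spin": 0},
  {"gripper": 0.9,"x": 0,"y": 0,"z": 0,"spin": 0},
  {"gripper": 1,"x": 0,"y": 0,"z": 0,"spin": 0},
  {"gripper": 1,"x": 0,"y": 0,"z": 0,"spin": 0},
  {"gripper": 1,"x": 0,"y": 0,"z": 0,"spin": 0},
  {"gripper": 1,"x": 0,"y": 0,"z": 0,"spin": 0},
], squeeze=40)

```text
time_s: 5.78
eef_pos: [0.4503, 0.3986, 0.0398]
orientation: [-0.0, 0.82, 0.573, 0.0]
contact_force: [-0.9, 0.6, 2.4]
finger_gap: 0.102
finger_force: 41.7
```

```bash
python3 - <<'E'
from h import *
to([.4503,.3982,.04],-.352)
b=snapshot("scene");a=snapshot("top")
cv2.imwrite("pics/a5.png",np.hstack([crop(b,350,90,130,130,3),crop(a,80,190,130,130,3)]))
E
```

```text
t 5.7833 p [0.4503 0.3986 0.0398] yaw -0.3504 zdir [ 0.  0. -1.] shift [-0.0004  0.0002 -0.0002] spin 0.02 F [-0.9  0.6  2.4] gap 0.102 ff 41.7 q [0.63 0.29 1.48 0.   1.37 0.98]
```

The gap is 0.10, about 9 mm, with 42 N on the pad, so the tab is held. Lifting and carrying.

carry_out([
  {"gripper": 1,"x": 0,"y": 0,"z": -0.006,"spin": 0},
  {"gripper": 1,"x": 0,"y": 0,"z": -0.018,"spin": 0},
  {"gripper": 1,"x": 0,"y": 0,"z": -0.032,"spin": 0},
  {"gripper": 1,"x": 0,"y": 0,"z": -0.048,"spin": 0},
  {"gripper": 1,"x": 0,"y": 0,"z": -0.064,"spin": 0},
  {"gripper": 1,"x": 0,"y": 0,"z": -0.078,"spin": 0},
  {"gripper": 1,"x": 0,"y": 0,"z": -0.085,"spin": 0},
  {"gripper": 1,"x": 0,"y": 0,"z": -0.085,"spin": 0},
])

```text
time_s: 6.55
eef_pos: [0.4514, 0.3993, 0.1277]
orientation: [-0.0, 0.82, 0.573, 0.003]
contact_force: [0.7, -1.0, -1.2]
finger_gap: 0.107
finger_force: 41.4
```

carry_out([
  {"gripper": 1,"x": -0.01,"y": 0.007,"z": 0,"spin": 0.4},
  {"gripper": 1,"x": -0.03,"y": 0.02,"z": 0,"spin": 1},
  {"gripper": 1,"x": -0.052,"y": 0.035,"z": 0,"spin": 1.8},
  {"gripper": 1,"x": -0.075,"y": 0.051,"z": 0,"spin": 2.7},
  {"gripper": 1,"x": -0.1,"y": 0.068,"z": 0,"spin": 3.6},
  {"gripper": 1,"x": -0.123,"y": 0.084,"z": 0,"spin": 4.5},
  {"gripper": 1,"x": -0.14,"y": 0.096,"z": 0,"spin": 5.2},
  {"gripper": 1,"x": -0.15,"y": 0.103,"z": 0,"spin": 5.6},
])

```text
time_s: 7.22
eef_pos: [0.495, 0.2187, 0.123]
orientation: [0.001, 0.951, 0.308, -0.002]
contact_force: [-0.1, 0.6, -1.8]
finger_gap: 0.101
finger_force: 41.3
```

```bash
python3 - <<'E'
from h import *
to([.5067,.1798,.125],1.8266)
b=snapshot("scene");a=snapshot("top")
cv2.imwrite("pics/a6.png",np.hstack([crop(b,250,90,200,190,2),crop(a,80,110,200,190,2)]))
E
```

```text
t 7.2167 p [0.495  0.2187 0.123 ] yaw -0.944 zdir [-0.003 -0.002 -1.   ] shift [-0.0134  0.0384 -0.002 ] spin 3.54 F [-0.1  0.6 -1.8] gap 0.101 ff 41.3 q [ 0.31  0.1   1.53 -0.    1.51  1.26]
```

View pics/a6.png

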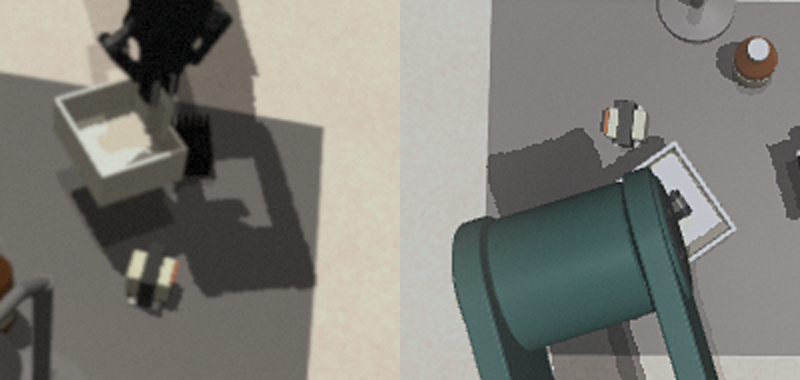

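The bin hangs level in the grip and clear of the heat sink and transformer. Turning the rest of the way, lowering, then sliding in.

carry_out([
  {"gripper": 1,"x": -0.003,"y": 0.006,"z": 0,"spin": 0.6},
  {"gripper": 1,"x": -0.006,"y": 0.014,"z": 0,"spin": 1.3},
  {"gripper": 1,"x": -0.009,"y": 0.024,"z": 0,"spin": 2.1},
  {"gripper": 1,"x": -0.012,"y": 0.032,"z": 0,"spin": 2.9},
  {"gripper": 1,"x": -0.014,"y": 0.037,"z": 0,"spin": 3.4},
  {"gripper": 1,"x": -0.014,"y": 0.038,"z": 0,"spin": 3.5},
  {"gripper": 1,"x": -0.014,"y": 0.038,"z": 0,"spin": 3.5},
  {"gripper": 1,"x": -0.014,"y": 0.038,"z": 0,"spin": 3.5},
])

```text
time_s: 7.98
eef_pos: [0.5063, 0.1842, 0.1242]
orientation: [-0.0, 0.991, 0.134, -0.0]
contact_force: [0.6, -0.9, -1.3]
finger_gap: 0.107
finger_force: 41.3
```

carry_out([
  {"gripper": 1,"x": 0,"y": 0,"z": 0.01,"spin": 0},
  {"gripper": 1,"x": 0,"y": 0,"z": 0.025,"spin": 0},
  {"gripper": 1,"x": 0,"y": 0,"z": 0.04,"spin": 0},
  {"gripper": 1,"x": 0,"y": 0,"z": 0.055,"spin": 0},
  {"gripper": 1,"x": 0,"y": 0,"z": 0.067,"spin": 0},
  {"gripper": 1,"x": 0,"y": 0,"z": 0.076,"spin": 0},
  {"gripper": 1,"x": 0,"y": 0,"z": 0.08,"spin": 0},
  {"gripper": 1,"x": 0,"y": 0,"z": 0.08,"spin": 0},
])

```text
time_s: 8.65
eef_pos: [0.5058, 0.1833, 0.0431]
orientation: [0.0, 0.991, 0.134, -0.001]
contact_force: [-0.7, -0.4, -1.2]
finger_gap: 0.107
finger_force: 41.3
```

```bash
python3 - <<'E'
from h import *
to([.5265,.1044,.040],1.8266)
E
```

```text
t 8.65 p [0.5058 0.1833 0.0431] yaw -1.303 zdir [-0.002 -0.    -1.   ] shift [-0.0009  0.0816  0.0031] spin 0.11 F [-0.7 -0.4 -1.2] gap 0.107 ff 41.3 q [0.24 0.16 1.64 0.   1.35 1.55]
```

carry_out([
  {"gripper": 1,"x": 0,"y": 0.008,"z": 0.001,"spin": 0.1},
  {"gripper": 1,"x": 0,"y": 0.02,"z": 0.001,"spin": 0.1},
  {"gripper": 1,"x": 0,"y": 0.034,"z": 0.001,"spin": 0.1},
  {"gripper": 1,"x": 0,"y": 0.048,"z": 0.001,"spin": 0.1},
  {"gripper": 1,"x": -0.001,"y": 0.062,"z": 0.001,"spin": 0.1},
  {"gripper": 1,"x": -0.001,"y": 0.073,"z": 0.001,"spin": 0.1},
  {"gripper": 1,"x": -0.001,"y": 0.079,"z": 0.002,"spin": 0.1},
  {"gripper": 1,"x": -0.001,"y": 0.08,"z": 0.003,"spin": 0.1},
])

```text
time_s: 9.32
eef_pos: [0.5277, 0.1043, 0.0421]
orientation: [0.0, 0.992, 0.127, 0.001]
contact_force: [-0.2, 0.4, -2.5]
finger_gap: 0.108
finger_force: 41.3
```

```bash
python3 - <<'E'
from h import *
to([.5265,.1044,.040],1.8266)
E
```

```text
t 9.3167 p [0.5277 0.1043 0.0421] yaw -1.316 zdir [ 0.002 -0.    -1.   ] shift [-0.0012 -0.0004  0.0021] spin -0.01 F [-0.2  0.4 -2.5] gap 0.108 ff 41.3 q [ 0.09  0.16  1.64 -0.    1.34  1.41]
```

carry_out([
  {"gripper": 1,"x": -0.001,"y": 0,"z": 0.001,"spin": 0},
  {"gripper": 1,"x": -0.001,"y": 0,"z": 0.002,"spin": 0},
  {"gripper": 1,"x": -0.001,"y": 0,"z": 0.002,"spin": 0},
  {"gripper": 1,"x": -0.001,"y": 0,"z": 0.002,"spin": 0},
  {"gripper": 0.6,"x": -0.001,"y": 0,"z": 0.002,"spin": 0},
  {"gripper": 0.6,"x": -0.001,"y": 0,"z": 0.002,"spin": 0},
  {"gripper": 0.6,"x": -0.001,"y": 0,"z": 0.002,"spin": 0},
  {"gripper": 0.6,"x": -0.001,"y": 0,"z": 0.002,"spin": 0},
])

```text
time_s: 9.98
eef_pos: [0.5259, 0.1059, 0.0395]
orientation: [-0.0, 0.992, 0.128, 0.0]
contact_force: [0.1, -0.6, 0.6]
finger_gap: 0.394
finger_force: 0.0
```

carry_out([
  {"gripper": 0.6,"x": 0,"y": 0,"z": -0.005,"spin": 0},
  {"gripper": 0.6,"x": 0,"y": 0,"z": -0.02,"spin": 0},
  {"gripper": 0.6,"x": 0,"y": 0,"z": -0.04,"spin": 0},
  {"gripper": 0.6,"x": 0,"y": 0,"z": -0.07,"spin": 0},
  {"gripper": 0.6,"x": 0,"y": 0,"z": -0.1,"spin": 0},
  {"gripper": 0.6,"x": 0,"y": 0,"z": -0.13,"spin": 0},
  {"gripper": 0.6,"x": 0,"y": 0,"z": -0.16,"spin": 0},
  {"gripper": 0.6,"x": 0,"y": 0,"z": -0.16,"spin": 0},
])

```text
time_s: 10.65
eef_pos: [0.5293, 0.106, 0.2081]
orientation: [0.0, 0.992, 0.128, 0.007]
contact_force: [0.6, 0.3, 0.9]
finger_gap: 0.4
finger_force: 0.0
```

```bash
python3 - <<'E'
from h import *
to([.5864,-.125,.19],1.8266)
E
```

```text
t 10.65 p [0.5293 0.106  0.2081] yaw -1.3138 zdir [ 0.014  0.001 -1.   ] shift [-0.0038  0.2379  0.0186] spin 0.01 F [0.6 0.3 0.9] gap 0.4 ff 0.0 q [0.09 0.05 1.41 0.   1.66 1.41]
```

carry_out([
  {"gripper": 0.5,"x": 0,"y": 0.02,"z": 0,"spin": 0},
  {"gripper": 0.5,"x": -0.001,"y": 0.055,"z": 0,"spin": 0},
  {"gripper": 0.4,"x": -0.002,"y": 0.095,"z": 0,"spin": 0},
  {"gripper": 0.4,"x": -0.003,"y": 0.135,"z": 0,"spin": 0},
  {"gripper": 0.4,"x": -0.003,"y": 0.175,"z": 0.005,"spin": 0},
  {"gripper": 0.4,"x": -0.003,"y": 0.21,"z": 0.01,"spin": 0},
  {"gripper": 0.4,"x": -0.003,"y": 0.23,"z": 0.015,"spin": 0},
  {"gripper": 0.4,"x": -0.003,"y": 0.237,"z": 0.018,"spin": 0},
])

```text
time_s: 11.32
eef_pos: [0.5831, -0.1278, 0.1802]
orientation: [0.0, 0.992, 0.126, -0.001]
contact_force: [-0.2, -0.2, 0.8]
finger_gap: 0.6
finger_force: 0.0
```

carry_out([
  {"gripper": 0.4,"x": 0,"y": 0,"z": 0,"spin": 0},
  {"gripper": 0.4,"x": 0,"y": 0,"z": 0,"spin": 0},
  {"gripper": 0.4,"x": 0,"y": 0,"z": 0,"spin": 0},
  {"gripper": 0.4,"x": 0,"y": 0,"z": 0,"spin": 0},
  {"gripper": 0.4,"x": 0,"y": 0,"z": 0,"spin": 0},
  {"gripper": 0.4,"x": 0,"y": 0,"z": 0,"spin": 0},
  {"gripper": 0.4,"x": 0,"y": 0,"z": 0,"spin": 0},
  {"gripper": 0.4,"x": 0,"y": 0,"z": 0,"spin": 0},
])

```text
time_s: 11.98
eef_pos: [0.5832, -0.1239, 0.1817]
orientation: [0.0, 0.992, 0.128, 0.0]
contact_force: [0.7, -0.2, -0.5]
finger_gap: 0.601
finger_force: 0.0
```

```bash
python3 - <<'E'
from h import *
to([.5864,-.125,.054],1.8266)
b=snapshot("top");cv2.imwrite("pics/t7.png",b);cv2.imwrite("pics/s7.png",snapshot("scene"))
# bin check: fit predicted rim vs bright pixels
y=1.8266
def P(L,c,yaw):
    L=np.array(L,float);return np.c_[c[0]+np.cos(yaw)*L[:,0]-np.sin(yaw)*L[:,1],c[1]+np.sin(yaw)*L[:,0]+np.cos(yaw)*L[:,1],L[:,2]]
c=[.551+.055*np.cos(y),.0105+.055*np.sin(y)]
print(proj("top",P([[-.045,.055,.045],[-.045,-.055,.045],[.045,-.055,.045],[.045,.055,.045],[.04,0,.075]],c,y)).round(1).tolist())
m=(b.min(2)>150).astype(np.uint8);m[:, :200]=0;m[:,330:]=0;m[:120]=0;m[260:]=0
n,l,s,ce=cv2.connectedComponentsWithStats(m)
for i in range(1,n):
    if s[i,4]>15:
        k=cv2.findContours((l==i).astype(np.uint8),0,1)[0][0];print(s[i].tolist(),cv2.approxPolyDP(k,3,True)[:,0].tolist())
E
```

```text
t 11.9833 p [ 0.5832 -0.1239  0.1817] yaw -1.3132 zdir [ 0. -0. -1.] shift [0.0028 0.0018 0.1277] spin 0.02 F [ 0.7 -0.2 -0.5] gap 0.601 ff 0.0 q [-0.3   0.2   1.31  0.    1.64  1.01]
[[296.3, 227.0], [284.2, 179.8], [245.7, 189.4], [257.7, 236.9], [254.4, 212.7]]
[224, 120, 21, 10, 136] [[225, 129], [235, 128], [244, 120], [224, 122], [228, 125]]
[254, 129, 10, 11, 91] [[258, 129], [254, 136], [261, 139], [263, 131]]
[200, 163, 3, 17, 37] [[200, 163], [200, 179]]
[287, 175, 18, 11, 71] [[287, 185], [304, 179], [291, 182], [294, 176], [290, 175]]
[245, 184, 17, 17, 104] [[260, 184], [245, 188], [249, 200]]
[263, 198, 11, 21, 116] [[267, 198], [263, 214], [273, 218]]
[249, 201, 8, 21, 84] [[252, 201], [249, 204], [254, 221]]
[323, 203, 5, 9, 27] [[325, 203], [323, 211], [327, 211]]
[278, 218, 8, 4, 25] [[278, 220], [285, 218]]
[289, 219, 17, 9, 52] [[305, 219], [289, 225], [300, 222], [301, 227]]
[283, 221, 35, 39, 546] [[317, 221], [308, 223], [293, 244], [287, 243], [283, 259], [286, 251], [290, 256], [287, 259], [291, 255], [293, 259], [305, 258]]
[313, 222, 17, 38, 393] [[324, 222], [313, 259], [329, 259], [329, 226]]
```

The bin's corner is at (245,188) against a predicted (245.7,189.4), so it is in place. Descending over the bar.

carry_out([
  {"gripper": 0.4,"x": 0.003,"y": 0.002,"z": 0.02,"spin": 0},
  {"gripper": 0.4,"x": 0.003,"y": 0.002,"z": 0.045,"spin": 0},
  {"gripper": 0.4,"x": 0.003,"y": 0.002,"z": 0.07,"spin": 0},
  {"gripper": 0.4,"x": 0.003,"y": 0.002,"z": 0.09,"spin": 0},
  {"gripper": 0.4,"x": 0.003,"y": 0.002,"z": 0.108,"spin": 0},
  {"gripper": 0.4,"x": 0.003,"y": 0.002,"z": 0.12,"spin": 0},
  {"gripper": 0.4,"x": 0.003,"y": 0.002,"z": 0.127,"spin": 0},
  {"gripper": 0.4,"x": 0.003,"y": 0.002,"z": 0.127,"spin": 0},
])

```text
time_s: 12.75
eef_pos: [0.5855, -0.1252, 0.0527]
orientation: [-0.001, 0.992, 0.128, -0.001]
contact_force: [0.1, 0.1, 0.4]
finger_gap: 0.6
finger_force: 0.0
```

carry_out([
  {"gripper": 0.5,"x": 0.003,"y": 0,"z": 0,"spin": 0},
  {"gripper": 0.6,"x": 0.003,"y": 0,"z": 0,"spin": 0},
  {"gripper": 0.7,"x": 0.003,"y": 0,"z": 0,"spin": 0},
  {"gripper": 0.8,"x": 0.003,"y": 0,"z": 0,"spin": 0},
  {"gripper": 0.9,"x": 0.003,"y": 0,"z": 0,"spin": 0},
  {"gripper": 1,"x": 0.003,"y": 0,"z": 0,"spin": 0},
  {"gripper": 1,"x": 0.003,"y": 0,"z": 0,"spin": 0},
  {"gripper": 1,"x": 0.003,"y": 0,"z": 0,"spin": 0},
], squeeze=25)

```text
time_s: 13.42
eef_pos: [0.5892, -0.1198, 0.0561]
orientation: [-0.004, 0.992, 0.129, 0.0]
contact_force: [-2.7, 9.9, 5.3]
finger_gap: 0.103
finger_force: 24.5
```

```bash
python3 - <<'E'
from h import *
to([.5864,-.125,.054],1.8266)
p=pose()[0]
for i,th in enumerate((0,.15,.3,.45,.6,.65,.7,.75,.8)): print(th, "y",round(-(.14-(.14*np.cos(th)-.01*np.sin(th))),4),"z",round(-(.14*np.sin(th)+.01*np.cos(th)-.01),4))
E
```

```text
t 13.4167 p [ 0.5892 -0.1198  0.0561] yaw -1.3117 zdir [-0.001  0.009 -1.   ] shift [-0.004   0.0043  0.0021] spin 0.03 F [-2.7  9.9  5.3] gap 0.103 ff 24.5 q [-0.3   0.28  1.46  0.01  1.4   1.01]
0 y -0.0 z -0.0
0.15 y -0.0031 z -0.0208
0.3 y -0.0092 z -0.0409
0.45 y -0.0183 z -0.0599
0.6 y -0.0301 z -0.0773
0.65 y -0.0346 z -0.0827
0.7 y -0.0394 z -0.0878
0.75 y -0.0444 z -0.0927
0.8 y -0.0496 z -0.0974
```

The bar is held (gap 0.10). It sits about 5 mm nearer the hinge than I commanded, so I'll relieve that while raising along the arc to about 0.43 rad.

carry_out([
  {"gripper": 1,"x": 0,"y": -0.004,"z": -0.004,"spin": 0},
  {"gripper": 1,"x": 0,"y": -0.006,"z": -0.012,"spin": 0},
  {"gripper": 1,"x": 0,"y": -0.008,"z": -0.021,"spin": 0},
  {"gripper": 1,"x": 0,"y": -0.01,"z": -0.029,"spin": 0},
  {"gripper": 1,"x": 0,"y": -0.012,"z": -0.037,"spin": 0},
  {"gripper": 1,"x": 0,"y": -0.015,"z": -0.045,"spin": 0},
  {"gripper": 1,"x": 0,"y": -0.019,"z": -0.053,"spin": 0},
  {"gripper": 1,"x": 0,"y": -0.022,"z": -0.059,"spin": 0},
])

```text
time_s: 14.08
eef_pos: [0.5846, -0.1037, 0.1153]
orientation: [0.001, 0.992, 0.128, 0.001]
contact_force: [4.4, -0.6, -0.5]
finger_gap: 0.101
finger_force: 24.4
```

```bash
python3 - <<'E'
from h import *
to([.5864,-.125,.054],1.8266)
cv2.imwrite("pics/t8.png",snapshot("top"));cv2.imwrite("pics/s8.png",snapshot("scene"))
E
```

```text
t 14.0833 p [ 0.5846 -0.1037  0.1153] yaw -1.314 zdir [ 0.003 -0.001 -1.   ] shift [-0.0038  0.0209  0.0613] spin 0.01 F [ 4.4 -0.6 -0.5] gap 0.101 ff 24.4 q [-0.27  0.22  1.41 -0.    1.51  1.04]
```

carry_out([
  {"gripper": 1,"x": 0,"y": -0.002,"z": -0.003,"spin": 0},
  {"gripper": 1,"x": 0,"y": -0.004,"z": -0.006,"spin": 0},
  {"gripper": 1,"x": 0,"y": -0.006,"z": -0.009,"spin": 0},
  {"gripper": 1,"x": 0,"y": -0.008,"z": -0.012,"spin": 0},
  {"gripper": 1,"x": 0,"y": -0.01,"z": -0.015,"spin": 0},
  {"gripper": 1,"x": 0,"y": -0.012,"z": -0.018,"spin": 0},
  {"gripper": 1,"x": 0,"y": -0.015,"z": -0.021,"spin": 0},
  {"gripper": 1,"x": 0,"y": -0.016,"z": -0.023,"spin": 0},
])

```text
time_s: 14.85
eef_pos: [0.5807, -0.0897, 0.1378]
orientation: [0.002, 0.992, 0.128, 0.001]
contact_force: [4.8, -2.1, 0.9]
finger_gap: 0.107
finger_force: 24.4
```

```bash
cat > look.py <<'E'
from h import *
import sys
to([.5864,-.125,.054],1.8266)
for n in("top","scene"):
    im=snapshot(n);cv2.imwrite(f"pics/{n}_{sys.argv[1]}.png",im)
    y=1.8266;c=np.array([.551,.0105])+.057*np.array([np.cos(y),np.sin(y)])
    L=np.array([[x,w] for x in np.linspace(-.03,.03,25) for w in np.linspace(-.045,.045,37)])
    P=np.c_[c[0]+np.cos(y)*L[:,0]-np.sin(y)*L[:,1],c[1]+np.sin(y)*L[:,0]+np.cos(y)*L[:,1],np.full(len(L),.012)]
    q=proj(n,P).round().astype(int);g=im[q[:,1],q[:,0]].max(1).reshape(25,37)
    print(n);print("\n".join("".join("#" if v<60 else "+" if v<120 else "." for v in r) for r in g[::2]))
E
python3 look.py a
```

```text
t 14.85 p [ 0.5807 -0.0897  0.1378] yaw -1.3148 zdir [ 0.003 -0.003 -1.   ] shift [-0.0036  0.0353  0.0839] spin 0.0 F [ 4.8 -2.1  0.9] gap 0.107 ff 24.4 q [-0.25  0.19  1.4  -0.    1.55  1.07]
top
.+#+++++++++#+++++++++++++++++++++++.
..+########++#+###+###+#+++##++#++#+.
....................................+
....+...............................+
.....................................
.....................................
.....................................
.....................................
.....................................
.....................................
.....................................
.....................................
.....................................
scene
++++....++++++++++++++++..+##########
++++....++++++++++++++...+###+++++++#
+++++...++++++++++++++.++++++++++++++
+++++...............+.+...........+++
++++++.............................++
++++++.............................++
++++++.............................++
++++++............................+++
++++++............................+++
++++++............................+++
++++++............................+++
+++++.............................+++
++++..............................+++
```

Still no capacitors in the bin at about 0.65 rad. Going on to about 0.75 slowly.

carry_out([
  {"gripper": 1,"x": 0,"y": -0.0012,"z": -0.0013,"spin": 0},
  {"gripper": 1,"x": 0,"y": -0.0024,"z": -0.0026,"spin": 0},
  {"gripper": 1,"x": 0,"y": -0.0036,"z": -0.0039,"spin": 0},
  {"gripper": 1,"x": 0,"y": -0.005,"z": -0.005,"spin": 0},
  {"gripper": 1,"x": 0,"y": -0.0062,"z": -0.0063,"spin": 0},
  {"gripper": 1,"x": 0,"y": -0.0074,"z": -0.0076,"spin": 0},
  {"gripper": 1,"x": 0,"y": -0.0086,"z": -0.0088,"spin": 0},
  {"gripper": 1,"x": 0,"y": -0.01,"z": -0.01,"spin": 0},
])

```text
time_s: 15.62
eef_pos: [0.5784, -0.0811, 0.1481]
orientation: [0.003, 0.992, 0.127, 0.002]
contact_force: [4.5, -5.3, 3.5]
finger_gap: 0.099
finger_force: 24.5
```

```bash
python3 look.py b
```

```text
t 15.6167 p [ 0.5784 -0.0811  0.1481] yaw -1.3155 zdir [ 0.004 -0.005 -1.   ] shift [-0.0036  0.0439  0.0944] spin -0.01 F [ 4.5 -5.3  3.5] gap 0.099 ff 24.5 q [-0.23  0.18  1.39 -0.    1.56  1.08]
top
..+.+++.+.++++.++.+++++++.+++.....++.
...++..........+.....................
...+.................................
....................................+
.....................................
.....................................
.....................................
...#+.+++++++#++#+++#+#+##+#+++#++...
..+##+##+###++#++#+++++#+++++++++++..
...###++++++.+++++++++++#+++++++##...
..+##########+####################+..
...##+##++#++.#++.+++.++..++.++..+...
.....................................
scene
+++++...++++++++++++++....+++++++++++
++++......+++++.+.+++.......+....++++
++++..............................+++
++++...............................++
+++++..............................++
+++++..............................++
++++++.............................++
++++++............................+++
++++++.+++.........++.++++++++++++##+
++++++++#+++++++###+++++++++##+++++++
++++++++#############################
++++++++#############################
++++++++##+++++++++..++..++++++++++++
```

All three capacitors show as a dark row in the bin. Letting the tray down along the same arc.

carry_out([
  {"gripper": 1,"x": 0,"y": 0.003,"z": 0.003,"spin": 0},
  {"gripper": 1,"x": 0,"y": 0.006,"z": 0.006,"spin": 0},
  {"gripper": 1,"x": 0,"y": 0.01,"z": 0.01,"spin": 0},
  {"gripper": 1,"x": 0,"y": 0.014,"z": 0.015,"spin": 0},
  {"gripper": 1,"x": 0,"y": 0.017,"z": 0.02,"spin": 0},
  {"gripper": 1,"x": 0,"y": 0.02,"z": 0.024,"spin": 0},
  {"gripper": 1,"x": 0,"y": 0.023,"z": 0.029,"spin": 0},
  {"gripper": 1,"x": 0,"y": 0.026,"z": 0.033,"spin": 0},
])

```text
time_s: 16.38
eef_pos: [0.5848, -0.1045, 0.1139]
orientation: [0.001, 0.992, 0.128, 0.001]
contact_force: [5.2, -0.6, 2.4]
finger_gap: 0.104
finger_force: 24.9
```

carry_out([
  {"gripper": 1,"x": 0,"y": 0.003,"z": 0.006,"spin": 0},
  {"gripper": 1,"x": 0,"y": 0.006,"z": 0.013,"spin": 0},
  {"gripper": 1,"x": 0,"y": 0.009,"z": 0.02,"spin": 0},
  {"gripper": 1,"x": 0,"y": 0.011,"z": 0.026,"spin": 0},
  {"gripper": 1,"x": 0,"y": 0.013,"z": 0.033,"spin": 0},
  {"gripper": 1,"x": 0,"y": 0.015,"z": 0.04,"spin": 0},
  {"gripper": 1,"x": 0,"y": 0.016,"z": 0.046,"spin": 0},
  {"gripper": 1,"x": 0,"y": 0.017,"z": 0.05,"spin": 0},
])

```text
time_s: 17.05
eef_pos: [0.5889, -0.1193, 0.0625]
orientation: [-0.001, 0.992, 0.128, 0.001]
contact_force: [5.4, 0.7, 1.7]
finger_gap: 0.103
finger_force: 25.7
```

carry_out([
  {"gripper": 1,"x": 0,"y": 0,"z": 0.002,"spin": 0},
  {"gripper": 1,"x": 0,"y": 0,"z": 0.004,"spin": 0},
  {"gripper": 1,"x": 0,"y": 0,"z": 0.005,"spin": 0},
  {"gripper": 1,"x": 0,"y": 0,"z": 0.006,"spin": 0},
  {"gripper": 1,"x": 0,"y": 0,"z": 0.006,"spin": 0},
  {"gripper": 1,"x": 0,"y": 0,"z": 0.006,"spin": 0},
  {"gripper": 1,"x": 0,"y": 0,"z": 0.006,"spin": 0},
  {"gripper": 1,"x": 0,"y": 0,"z": 0.006,"spin": 0},
])

```text
time_s: 17.72
eef_pos: [0.589, -0.1198, 0.0571]
orientation: [-0.0, 0.992, 0.128, 0.001]
contact_force: [5.9, -1.9, 0.2]
finger_gap: 0.106
finger_force: 25.7
```

```bash
python3 look.py c
```

```text
t 17.7167 p [ 0.589  -0.1198  0.0571] yaw -1.3139 zdir [ 0.002  0.001 -1.   ] shift [-0.0039  0.0044  0.003 ] spin 0.01 F [ 5.9 -1.9  0.2] gap 0.106 ff 25.7 q [-0.3   0.28  1.46  0.    1.4   1.02]
top
...++++.++.++..++.+++.+++.++++++.++..
..............+++............+...+...
.....................................
.....................................
.....................................
.....................................
.....................................
.....................................
.....................................
.....................................
...+##.+##..#.++##+##+++#+###+###++..
...+#+#+++##++#+++#+++##+#########...
...+++++++++++++++++++++##########+..
scene
+++++++++++++++++++++++++++++....++++
++++....+++++++++++++++++++++++++++++
++++....+.........................+++
++++...............................++
+++++..............................++
+++++..............................++
+++++..............................++
+++++.............................+++
+++++.............................+++
+++++.......................+.....+++
++++....++++++++#####################
++++....+############################
++++....+############################
```

carry_out([
  {"gripper": 1,"x": 0,"y": 0,"z": 0.001,"spin": 0},
  {"gripper": 1,"x": 0,"y": 0,"z": 0.002,"spin": 0},
  {"gripper": 1,"x": 0,"y": 0,"z": 0.002,"spin": 0},
  {"gripper": 1,"x": 0,"y": 0,"z": 0.002,"spin": 0},
  {"gripper": 1,"x": 0,"y": 0,"z": 0.002,"spin": 0},
  {"gripper": 1,"x": 0,"y": 0,"z": 0.002,"spin": 0},
  {"gripper": 1,"x": 0,"y": 0,"z": 0.002,"spin": 0},
  {"gripper": 1,"x": 0,"y": 0,"z": 0.002,"spin": 0},
])

```text
time_s: 18.48
eef_pos: [0.5891, -0.1199, 0.0563]
orientation: [0.0, 0.992, 0.128, 0.001]
contact_force: [5.8, 0.4, 4.7]
finger_gap: 0.101
finger_force: 26.2
```

carry_out([
  {"gripper": 0.85,"x": 0,"y": 0,"z": 0,"spin": 0},
  {"gripper": 0.8,"x": 0,"y": 0,"z": 0,"spin": 0},
  {"gripper": 0.7,"x": 0,"y": 0,"z": 0,"spin": 0},
  {"gripper": 0.6,"x": 0,"y": 0,"z": 0,"spin": 0},
  {"gripper": 0.5,"x": 0,"y": 0,"z": 0,"spin": 0},
  {"gripper": 0.4,"x": 0,"y": 0,"z": 0,"spin": 0},
  {"gripper": 0.4,"x": 0,"y": 0,"z": 0,"spin": 0},
  {"gripper": 0.4,"x": 0,"y": 0,"z": 0,"spin": 0},
])

```text
time_s: 19.15
eef_pos: [0.5881, -0.1199, 0.0554]
orientation: [-0.0, 0.992, 0.128, -0.0]
contact_force: [-0.7, 0.1, 0.9]
finger_gap: 0.598
finger_force: 0.0
```

carry_out([
  {"gripper": 0.4,"x": 0,"y": 0,"z": -0.006,"spin": 0},
  {"gripper": 0.4,"x": 0,"y": 0,"z": -0.015,"spin": 0},
  {"gripper": 0.4,"x": 0,"y": 0,"z": -0.03,"spin": 0},
  {"gripper": 0.4,"x": 0,"y": 0,"z": -0.05,"spin": 0},
  {"gripper": 0.4,"x": 0,"y": 0.005,"z": -0.07,"spin": 0},
  {"gripper": 0.4,"x": 0,"y": 0.02,"z": -0.1,"spin": 0},
  {"gripper": 0.4,"x": 0,"y": 0.04,"z": -0.12,"spin": 0},
  {"gripper": 0.4,"x": 0,"y": 0.06,"z": -0.13,"spin": 0},
])

```text
time_s: 19.82
eef_pos: [0.6053, -0.1788, 0.1916]
orientation: [0.002, 0.992, 0.129, 0.004]
contact_force: [1.2, -1.0, 0.7]
finger_gap: 0.6
finger_force: 0.0
```

```bash
python3 look.py d; python3 - <<'E'
import cv2,numpy as np
from h import crop
t=cv2.imread("pics/top_d.png");s=cv2.imread("pics/scene_d.png")
cv2.imwrite("pics/fin.png",np.hstack([crop(t,220,145,160,125,2.5),crop(s,130,110,160,125,2.5)]))
E
```

```text
t 19.8167 p [ 0.6053 -0.1788  0.1916] yaw -1.3127 zdir [ 0.008 -0.003 -1.   ] shift [-0.0055 -0.0575  0.1373] spin 0.02 F [ 1.2 -1.   0.7] gap 0.6 ff 0.0 q [-0.38  0.27  1.2   0.    1.66  0.94]
top
+..++++++++++++++++++++++++++++++++++
....+++++++++++++++++++++++++++++++++
....+++++++.++..+..++++++..+.........
....................................+
.....................................
....................................+
.....................................
....................................+
.....................................
....................................+
...+##++##+.#.++##.##.+.#.+##.+##++..
...+#+###+###+##########++#######+...
...+++#++#++++++++++++++#++++++++++..
scene
+++++...+++++++++++++++++++++.......+
+++++...+++++++++++++++++++++++++++++
+++++...+++..++++.++........+...+++++
+++++.............................+++
+++++.............................+++
+++++..............................++
+++++..............................++
+++++............................++++
+++++.............................+++
+++++.............................+++
++++....++++++++++++++++++++++#######
++++....+############################
++++....+############################
```

View pics/fin.png

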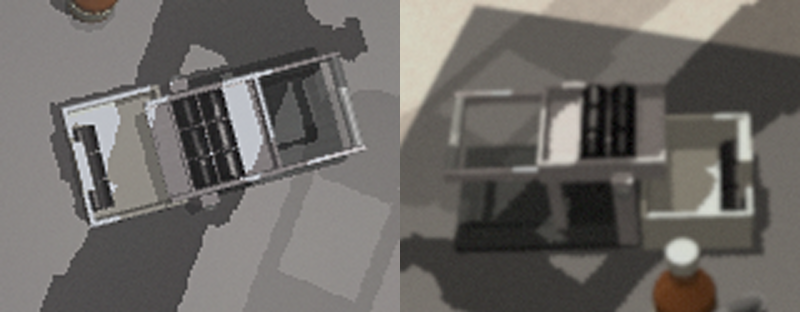

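The final view shows the tray level and the six rear capacitors in their two grooves, around (210,140). The three front ones lie in the upright bin against its far wall at about (95,165), and the gripper is clear. Handing in.

carry_out([
  {"gripper": 0.4,"x": 0,"y": 0,"z": 0,"spin": 0},
  {"gripper": 0.4,"x": 0,"y": 0,"z": 0,"spin": 0},
  {"gripper": 0.4,"x": 0,"y": 0,"z": 0,"spin": 0},
  {"gripper": 0.4,"x": 0,"y": 0,"z": 0,"spin": 0},
  {"gripper": 0.4,"x": 0,"y": 0,"z": 0,"spin": 0},
  {"gripper": 0.4,"x": 0,"y": 0,"z": 0,"spin": 0},
  {"gripper": 0.4,"x": 0,"y": 0,"z": 0,"spin": 0},
  {"gripper": 0.4,"x": 0,"y": 0,"z": 0,"spin": 0},
])

```text
time_s: 20.58
eef_pos: [0.6034, -0.1778, 0.1854]
orientation: [-0.0, 0.992, 0.128, -0.0]
contact_force: [-0.1, 0.0, 0.0]
finger_gap: 0.598
finger_force: 0.0
```

```bash
python3 -c "
from bench import *
print(sign_off())"
```

```text
the job is handed in; nothing more can be done
None
```

The job is handed in at about 20.6 s; no verdict came back, but the last pictures show the three front-row capacitors in the upright bin under the lip, the tray level, and both rear rows still in their grooves.

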